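Tip a standing offcut down onto the planing board and seat it against the stop

ROBOT

A 7-joint arm with a two-finger parallel gripper is mounted at the origin on a cart in front of the work surface, level with it; the furniture and walls round the work are solid. World frame = base frame: x ahead of the robot, y to its left, z up, the work surface at z = 0. Lengths are in m, angles in rad, forces in N, time in s.
With the tool pointing down it reaches from about 0.4 to 0.875 m from the base axis. Payload 19.3 kg.
Tool frame: the origin (TCP) lies at the very end of the fingers, on their centre line; the grasp point (between the pads) lies 19 mm behind it; z points along the fingers, y is the direction in which the jaws open and shut (so a half turn about z gives the same grasp; the last joint's range is limited). The gripper opens to 85 mm and grips with 20 to 120 N. Pads are 22 mm wide; open, the fingers measure 114 mm over their backs; the gripper's body (76 mm by 85 mm) begins 54 mm behind the grasp point. The pads swing forward as they close: fully open they stand 13 mm farther back than shut.
Start: joints at [1.266, 0.521, -0.036, 1.599, 0.021, 1.021, -0.113], TCP at [0.145, -0.608, 0.231] pointing down, gripper open.
Joint ranges: [-2.91, 2.91], [-0.3, 2.13], [-1.5, 1.42], [0.17, 2.43], [-1.26, 4.41], [0.16, 1.93], [-2.52, 2.52]. Speed limits (rad/s): [1.89, 1.89, 2.39, 2.39, 3.01, 3.01, 3.01].

INTERFACE

Orientations are given as [roll, pitch, yaw] about the fixed x, y, z axes, in that order (R = Rz(yaw) Ry(pitch) Rx(roll)).
In Python, from workcell import telemetry, imaging, ticket gives the robot as it stands.
- The arm moves only by the tool carry_out, never from a script. Its argument "series" is a list of rows, each a list of 7 numbers: the shift along the tool's x, y, z in m, then the turn, a rotation vector about the tool's x, y, z in rad, then the closure in counts, from 0 (fully open) to 255 (shut). In form: [[tx, ty, tz, ax, ay, az, jaw], ...]. A call has 1 to 10 rows; each row is the pose to reach, as a shift and turn from the pose commanded when the call began, along the tool's axes at that moment; what a row does not reach only later rows make up. A row lasts 1/8 s, in which the tool goes at most 62.5 mm and 10.7 degrees, less where a joint would pass 70% of its speed; a pose out of reach is approached as far as the arm can. A call with a gripper value outside its range is refused whole. The fingers move at their own pace and stop on an object; "force" is the grip in N (left out, the last holds). Time passes only in rows, so rows that repeat a pose let the fingers close. It gives the time, the measured TCP pose, the force and the opening at its end, in the units of the state.
- telemetry.observe(): the state, without advancing time (a new reading comes with each control period).
- imaging.grab_frame(name): name is "side" or "top" or "wrist"; returns (picture, depth): 400x640x3 uint8, blue, green, red; 400x640 float32, m along the optical axis (not along the pixel's ray), 0 where there is no reading.
- imaging.camera_info(name): a dict with "mtx" (3x3 intrinsics, pixels), "dist_coeffs" ([k1, k2, p1, p2, k3] as OpenCV has them; the pictures are not rectified), "extrinsics" (4x4, takes a point from camera to world coordinates); the wrist camera has in their place "hand_eye" (4x4, takes a point from camera to tool coordinates, whose origin is the TCP and whose axes are the flange's). Camera axes: x right, y down, z forward; pixel columns grow to the right and rows downward; lengths in m; the calibration is good to about 2 mm. A picture is of the moment at which its call begins: read the wrist's pose just before it. camera_info takes no time and is no camera call.
- ticket.job_done(): hands the job in, once; it reports no verdict.
The state is a dict: "clock": time; "qpos": joint angles; "qd": joint speeds; "joint_efforts": joint torques, N m; "position": TCP position; "tool_rot": TCP orientation; "force": force on the tool from outside, world axes, zero at the start; "moment": the same for the moment, N m; "grip_width": finger opening in m.
Only numpy, scipy, OpenCV 4.12 (cv2) and the standard library are available. Lean on these libraries where they do the work, as an engineer would, in place of code of your own. Each camera call takes 0.05 s, during which the arm holds its last target.

TASK

The tall thin offcut standing on end on the planing board is to be planed next. Push it near its top so that it topples towards the stop strip and lands flat between the two long ruled lines; then push its near end until its far end sits squarely against the stop, still between the lines. Only push it, never pick it up, and leave everything else where it is.

Things in the scene. Friction and masses are not known exactly. Their poses are not given: they have to be found in the camera images.
- tall_offcut: planed wooden offcut, 140 mm long, 60 wide, 18 thick, 0.1 kg, standing on end on the planing board, a broad face towards the stop. Origin: centre of the broad face turned away from the stop, 70 mm above the foot. x: across the width; y: along the length, foot to top (up at the start); z: through the thickness to the other face (towards the stop)
- foot_end (a point): centre of the 60 x 18 mm end face on which the offcut stands at the start (the near end once it lies down). The offcut tips about the foot edge nearest the stop, and falls by itself once its top has been pushed about 20 mm over
- top_end (a point): centre of the 60 x 18 mm end face that is uppermost at the start, the end to be seated against the stop; after a straight fall it lies roughly 15 to 50 mm short of the stop. Axes as the offcut's
- planing_board: fixed plywood panel 270 x 150 mm, 12 mm thick, with a dark wooden stop strip (22 mm thick, 12 mm above the panel) across one end. Origin: centre of its underside, on the bench top. x: along the panel towards the stop, y: across, to the left, z: up. Thin dark lines run along x at y = +50 and -50 mm, joined by a cross line at x = -123 mm; the stop's face is at x = +113 mm
- stop_face (a point): middle of the foot of the stop's face, on the panel's top surface: the offcut's end is to touch this face; axes as the planing board's
- block_plane: small metal block plane with wooden wedge, 46 x 155 x 56 mm (y is its length), lying beside the planing board; leave alone. Origin: centre of its underside
- jar: small jar with a metal lid, 57 mm across, 98 mm tall, standing beside the planing board; leave alone. Origin: centre of its underside
- short_offcut: another, shorter wooden offcut, 110 x 45 x 22 mm, standing on end on the bench away from the planing board; leave alone. Origin: centre of one broad face, 55 mm above its foot; y is its length (up)
- sanding_block: sanding block, 61 x 105 x 32 mm, lying on the bench; leave alone. Origin: centre of its underside
- drill_press: fixed bench drill press, 0.54 m tall, an obstacle: go round it on the robot's side. Origin: centre of its foot on the bench; measured along the robot's own axes it reaches from the origin 0.19 m towards the robot, 0.20 m to the left and 0.22 m to the right (feed handles included, these 0.25 m and more above the bench)
- finial: turned wooden finial, 42 mm across, 96 mm tall, standing on the bench; leave alone. Origin: centre of its underside
Not all that is in view belongs to the job. What is shaped like the tall_offcut but blue or purple is not meant.

How it is judged:
On the way, in this order (a step that is already met when the one before it is completed fails the run):
1. the tall offcut lies flat on the planing board, inside the ruled lines ((angle between tall_offcut's own z axis and vertical below 0.1 rad or angle between tall_offcut's own z axis and vertical above 3.04 rad) and height (world z) of each of foot_end, top_end below 0.028 m and y of foot_end in the frame of planing_board between -0.022 and 0.022 m and y of top_end in the frame of planing_board between -0.022 and 0.022 m and x of foot_end in the frame of planing_board above -0.125 m), for 0.1 s.
2. its far end is squarely against the stop, between the lines (all of step 1 and x of top_end in the frame of planing_board between 0.108 and 0.118 m and angle between the y axis of tall_offcut and the x axis of planing_board, either way round below 0.06 rad), for 0.2 s.
At the end, for the whole second after the job is handed in: The tall offcut lies flat on a broad face on the planing board, at rest, wholly between the two long ruled lines (2 mm over allowed), its originally upper end within 5 mm of the stop's face and squared to it within 3.5 degrees (0.06 rad), everything else still standing as it was (all of step 2 and linear speed of tall_offcut below 0.02 m/s and angular speed of tall_offcut below 0.2 rad/s and angle between each of block_plane, jar, sanding_block, finial's own z axis and vertical below 0.15 rad and angle between short_offcut's own y axis and vertical below 0.15 rad); the robot touches nothing.
It fails at once if the tall offcut is lifted off the planing board (its foot end more than about 20 mm up) (height (world z) of foot_end above 0.042 m).
It fails at once if something else on the bench is disturbed (moved more than 15 mm) (distance of any of block_plane, jar, short_offcut, sanding_block, finial from where it was at the start of the episode above 0.015 m).
It also fails if it takes over 38 s, if anything falls off the work surface, if the arm or the gripper's body presses on something with over 40 N, if the wrist force passes 120 N, or if a joint passes its speed limit or range.

## Working session

There is one attempt and no reset: what is moved stays moved. The work goes in short steps, Python scripts to look and compute and a tool call to move; the robot and the scene stay as the last step left them, time stands still between calls to the robot, and variables do not carry over. Pictures are saved under pics/ and viewed, and the job is handed in when it is done.

Besides the shell and the picture viewer there is one more tool, called after ">>>" by a JSON object that holds its "name" and its "arguments". carry_out: Moves the arm, as the interface text tells. Its arguments: {"type":"object","properties":{"series":{"type":"array"},"force":{"type":"number"}},"required":["series"]}

```bash
mkdir -p pics; ls; python3 - <<'E'
from workcell import telemetry, imaging, ticket
import cv2, numpy as np
s=telemetry.observe(); print(s)
for n in ["side","top"]:
    p,d=imaging.grab_frame(n); cv2.imwrite(f"pics/{n}0.png",p); np.savez(f"{n}0.npz",p=p,d=d)
    print(n,imaging.camera_info(n))
print(imaging.camera_info("wrist"))
E
```

```text
pics
{'clock': 0.0, 'qpos': array([ 1.26579536,  0.52199129, -0.03632321,  1.59998193,  0.02119595,
        1.02109923, -0.11279501]), 'qd': array([-0.00088408,  0.000159  , -0.00078965, -0.00014149,  0.00061614,
       -0.00156337,  0.00057584]), 'joint_efforts': array([-3.35135583e-04, -9.27121997e+01,  1.97981916e+00, -3.69929123e+01,
        1.77342421e-02,  8.25119350e-03,  6.21912045e-05]), 'position': array([ 0.14529422, -0.60754367,  0.23074928]), 'tool_rot': array([-3.14050036e+00,  7.63297616e-05,  2.34789811e-01]), 'force': array([-0.09000903, -0.06036639,  0.51175541]), 'moment': array([0.05355138, 0.01257207, 0.04764097]), 'grip_width': 0.08526605986847761}
side {'mtx': array([[500.45924356,   0.        , 318.57686093],
       [  0.        , 500.45924356, 197.44969936],
       [  0.        ,   0.        ,   1.        ]]), 'dist_coeffs': array([-0.07729103,  0.        ,  0.        ,  0.        ,  0.        ]), 'extrinsics': array([[-0.92047358, -0.1789271 ,  0.34743845,  0.09517615],
       [-0.39079845,  0.41635903, -0.82092736,  0.98890243],
       [ 0.00222702, -0.8914
[... 613 characters left out ...]
7e+00],
       [ 0.00000000e+00,  0.00000000e+00,  0.00000000e+00,
         1.00000000e+00]])}
{'mtx': array([[358.95752739,   0.        , 320.44597248],
       [  0.        , 358.95752739, 200.94627334],
       [  0.        ,   0.        ,   1.        ]]), 'dist_coeffs': array([-0.03670393,  0.        ,  0.        ,  0.        ,  0.        ]), 'hand_eye': array([[-7.00125389e-04, -9.65732483e-01, -2.59538591e-01,
         6.55096250e-02],
       [ 9.99998716e-01, -3.02083395e-04, -1.57353379e-03,
        -1.04482220e-03],
       [ 1.44121040e-03, -2.59539360e-01,  9.65731455e-01,
        -1.42820070e-01],
       [ 0.00000000e+00,  0.00000000e+00,  0.00000000e+00,
         1.00000000e+00]])}
```

View pics/side0.png

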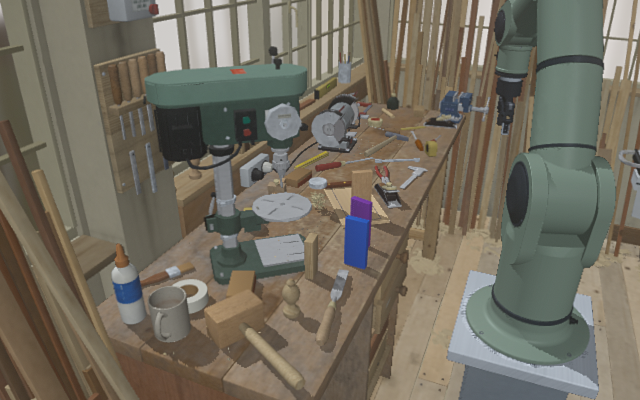

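View pics/top0.png

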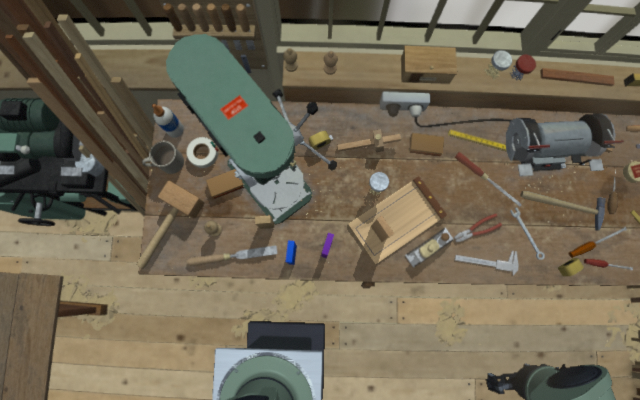

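```bash
python3 - <<'E'
import numpy as np,cv2
z=np.load("top0.npz");p=z['p'][160:290,320:480]; cv2.imwrite("pics/topc.png",cv2.resize(p,None,fx=5,fy=4.6,interpolation=cv2.INTER_CUBIC)[:600,:800])
z=np.load("side0.npz");p=z['p'][140:240,290:430]; cv2.imwrite("pics/sidec.png",cv2.resize(p,None,fx=5.5,fy=5.5,interpolation=cv2.INTER_CUBIC))
E
```

```text
(no output)
```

View pics/topc.png

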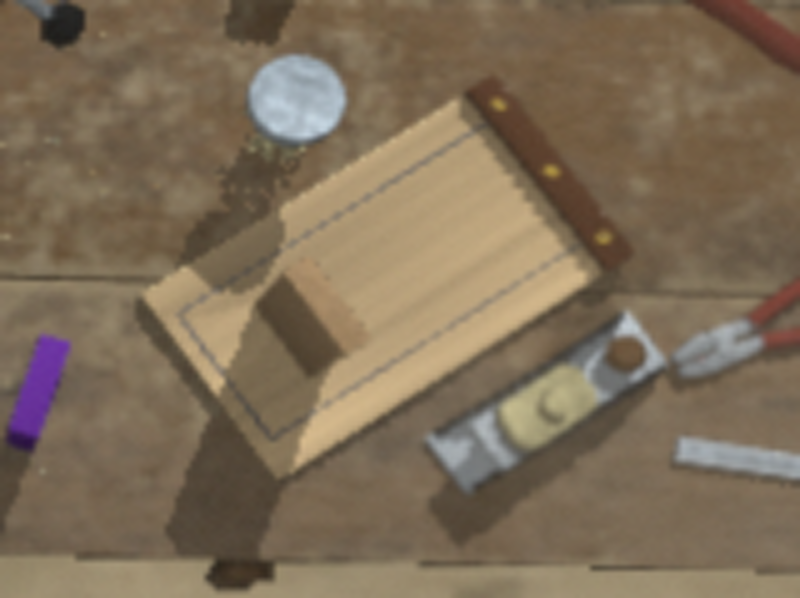

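View pics/sidec.png

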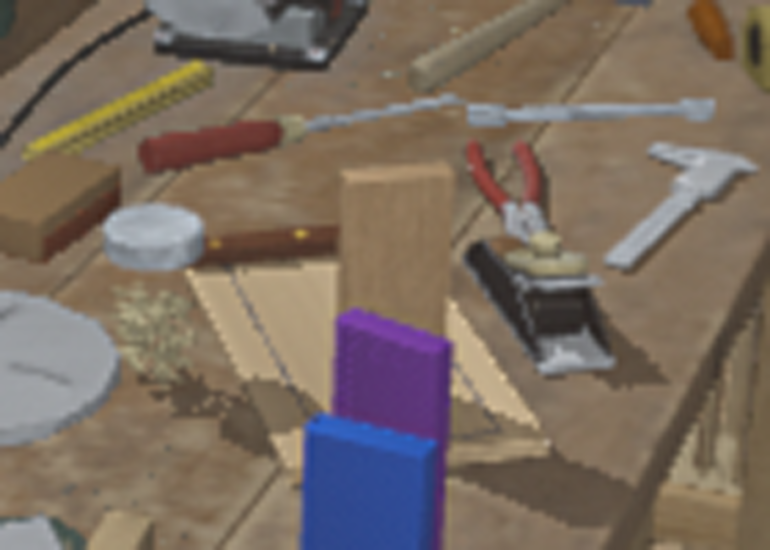

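```bash
cat > h.py <<'E'
import numpy as np,cv2
from workcell import telemetry, imaging
from scipy.spatial.transform import Rotation as R
def rays(cam,uv):
    ci=cam
    n=cv2.undistortPoints(np.array(uv,float).reshape(-1,1,2),ci['mtx'],ci['dist_coeffs']).reshape(-1,2)
    return np.c_[n,np.ones(len(n))]
def onplane(cam,uv,z,T=None):
    T=cam['extrinsics'] if T is None else T
    d=rays(cam,uv)@T[:3,:3].T; o=T[:3,3]
    return o+d*((z-o[2])/d[:,2])[:,None]
def cloud(cam,d,T=None):
    T=cam['extrinsics'] if T is None else T
    v,u=np.mgrid[:d.shape[0],:d.shape[1]]
    r=rays(cam,np.c_[u.ravel(),v.ravel()])*d.reshape(-1,1)
    return (r@T[:3,:3].T+T[:3,3]).reshape(d.shape+(3,))
def wristT():
    s=telemetry.observe(); T=np.eye(4); T[:3,:3]=R.from_euler('xyz',s['tool_rot']).as_matrix(); T[:3,3]=s['position']
    return T
E
python3 - <<'E'
from h import *
c=imaging.camera_info("top"); z=np.load("top0.npz"); P=cloud(c,z['d'])
# board corners from crop (scale 5,4.6)
for name,pt in dict(nl=(138,298),nr=(280,478),stopfaceL=(465,98),stopfaceR=(605,270),l1=(178,316),l2=(272,438),l3=(487,124),l4=(577,250)).items():
    uv=[[pt[0]/5+320-.4,pt[1]/4.6+160-.4]]
    print(name,uv[0],onplane(c,uv,0.012)[0].round(4))
sub=P[195:265,345:450]
m=(P[...,2]>0.135)&(P[...,2]<0.17); m[:195]=0;m[265:]=0;m[:,:345]=0;m[:,450:]=0
# largest comp
n,l,st,ce=cv2.connectedComponentsWithStats(m.astype(np.uint8))
for i in range(1,n): print(st[i],ce[i],np.median(P[l==i],0))
m2=(P[...,2]>0.03)&(P[...,2]<0.3); m2[:160]=0;m2[290:]=0;m2[:,:150]=0;m2[:,460:]=0
n,l,st,ce=cv2.connectedComponentsWithStats(m2.astype(np.uint8))
for i in range(1,n):
    if st[i][4]>15: q=P[l==i];print(st[i],ce[i].round(),q.min(0).round(3),q.max(0).round(3))
E
```

```text
nl [347.20000000000005, 224.38260869565218] [ 0.5325 -0.2259  0.012 ]
nr [375.6, 263.5130434782609] [ 0.4152 -0.314   0.012 ]
stopfaceL [412.6, 180.90434782608696] [ 0.6766 -0.4307  0.012 ]
stopfaceR [440.6, 218.29565217391306] [ 0.5594 -0.5166  0.012 ]
l1 [355.20000000000005, 228.29565217391306] [ 0.5211 -0.2507  0.012 ]
l2 [374.0, 254.8173913043478] [ 0.4413 -0.309   0.012 ]
l3 [417.0, 186.55652173913043] [ 0.6586 -0.4443  0.012 ]
l4 [435.0, 213.94782608695652] [ 0.5727 -0.4993  0.012 ]
[376 216  18  22 169] [384.61538462 226.4852071 ] [ 0.5085549  -0.32027633  0.15228191]
[150 160  31  12 215] [166. 165.] [0.68  0.301 0.03 ] [0.717 0.399 0.101]
[190 160  22   6  64] [201. 162.] [0.704 0.206 0.03 ] [0.722 0.272 0.039]
[ 250  164   55   53 1528] [280. 190.] [ 0.549 -0.092  0.03 ] [0.68  0.055 0.285]
[208 169  34  28 325] [223. 183.] [0.606 0.106 0.03 ] [0.694 0.211 0.039]
[368 172  21  23 319] [379. 182.] [ 0.623 -0.339  0.032] [ 0.679 -0.284  0.105]
[ 150  181   52   77 1240] [175. 209.] [0.412 0.221 0.031] [0.64  0.369 0.084]
[255 215  18  13 198] [263. 221.] [0.513 0.    0.03 ] [0.539 0.045 0.117]
[371 216  23  26 308] [382. 229.] [ 0.481 -0.343  0.032] [ 0.539 -0.296  0.159]
[205 221  14  14 158] [211. 227.] [0.485 0.16  0.048] [0.523 0.199 0.099]
[321 233  13  25 161] [327. 245.] [ 0.428 -0.179  0.032] [ 0.489 -0.147  0.147]
[414 232  36  31 369] [428. 249.] [ 0.421 -0.535  0.03 ] [ 0.514 -0.422  0.06 ]
[285 240  11  25 201] [290. 252.] [ 0.405 -0.071  0.03 ] [ 0.466 -0.049  0.147]
```

```bash
python3 - <<'E'
from h import *
from scipy.optimize import least_squares
W=np.array([[.5325,-.2259],[.4152,-.314],[.6766,-.4307],[.5594,-.5166],[.5211,-.2507],[.4413,-.309],[.6586,-.4443],[.5727,-.4993]])
B=np.array([[-.135,.075],[-.135,-.075],[.113,.075],[.113,-.075],[-.123,.05],[-.123,-.05],[.113,.05],[.113,-.05]])
f=lambda p:(B@np.array([[np.cos(p[2]),np.sin(p[2])],[-np.sin(p[2]),np.cos(p[2])]])+p[:2]-W).ravel()
r=least_squares(f,[.55,-.37,-.955]);print(r.x,(r.fun.reshape(-1,2)*1000).round(1))
c=imaging.camera_info("top"); z=np.load("top0.npz"); P=cloud(c,z['d'])
m=(P[...,2]>0.143)&(P[...,2]<0.165); m[:195]=0;m[265:]=0;m[:,:345]=0;m[:,450:]=0
q=P[m];print(len(q),q[:,2].std())
rc=cv2.minAreaRect((q[:,:2]*1000).astype(np.float32));print(rc)
ctr=np.array(rc[0])/1000
th=r.x[2];Rm=np.array([[np.cos(th),np.sin(th)],[-np.sin(th),np.cos(th)]])
print("offcut top in board",Rm@(ctr-r.x[:2]), Rm@(q[:,:2].mean(0)-r.x[:2]))
bx=cv2.boxPoints(rc)/1000;print(bx,(bx-r.x[:2])@Rm.T)
E
```

```text
[ 0.55179888 -0.38034088 -0.95453828] [[ 2.5 -0.9]
 [-2.6  0.5]
 [ 1.7  1.5]
 [-3.5  0.7]
 [ 0.4 -0.4]
 [-1.4  0.1]
 [-0.7  0.6]
 [ 3.6 -2.2]]
156 0.002758465114476139
((510.14593505859375, -320.5240478515625), (59.979896545410156, 19.355863571166992), 35.56591033935547)
offcut top in board [-0.07288815  0.0005825 ] [-0.0732619  0.0004203]
[[ 0.48012164 -0.33009487]
 [ 0.4913798  -0.3458399 ]
 [ 0.54017025 -0.31095323]
 [ 0.5289121  -0.29520822]] [[-0.08243151 -0.02945053]
 [-0.06307579 -0.02936374]
 [-0.06334476  0.03061555]
 [-0.08270046  0.03052878]]
```

```bash
cat >> h.py <<'E'
BO=np.array([.5518,-.3803]);BT=-.9545
def b2w(x,y): 
    c,s=np.cos(BT),np.sin(BT); return BO+np.array([c*x-s*y,s*x+c*y])
def w2b(p):
    c,s=np.cos(BT),np.sin(BT); d=np.asarray(p)[...,:2]-BO; return np.stack([c*d[...,0]+s*d[...,1],-s*d[...,0]+c*d[...,1]],-1)
def shift(x,y,z,yaw=None):
    T=wristT(); t=np.r_[b2w(x,y),z]; print("world",t.round(3),"tool shift",(T[:3,:3].T@(t-T[:3,3])).round(4))
    if yaw is not None: print("turn",(R.from_matrix(T[:3,:3]).inv()*R.from_euler('xyz',[np.pi,0,yaw])).as_rotvec().round(3))
E
python3 - <<'E'
from h import *
shift(-.17,0,.26,.616)
c=imaging.camera_info("top")
print(onplane(c,[[330,165],[310,105],[282,185]],.35))
E
```

```text
world [ 0.454 -0.242  0.26 ] tool shift [ 0.3849 -0.2843 -0.0289]
turn [-0.001 -0.    -0.381]
[[ 0.62314917 -0.16096236  0.35      ]
 [ 0.77299199 -0.10915683  0.35      ]
 [ 0.57176028 -0.05056259  0.35      ]]
```

>>> {"name": "carry_out", "arguments": {"series": [[0.035,-0.025,-0.03,0,0,-0.04,255],[0.075,-0.055,-0.03,0,0,-0.08,255],[0.115,-0.085,-0.03,0,0,-0.12,255],[0.155,-0.115,-0.03,0,0,-0.16,255],[0.195,-0.145,-0.03,0,0,-0.2,255],[0.235,-0.175,-0.03,0,0,-0.24,255],[0.275,-0.205,-0.03,0,0,-0.28,255],[0.315,-0.235,-0.03,0,0,-0.32,255],[0.355,-0.265,-0.03,0,0,-0.36,255],[0.385,-0.284,-0.029,0,0,-0.381,255]]}}

```text
clock: 1.35
position: [0.4548, -0.2401, 0.2603]
tool_rot: [-3.141, -0.0, 0.618]
force: [0.2, -0.7, -0.5]
grip_width: 0.0002
```

>>> {"name": "carry_out", "arguments": {"series": [[0,0,0,0,0,0,255],[0,0,0,0,0,0,255]]}}

```text
clock: 1.6
position: [0.4532, -0.2426, 0.2601]
tool_rot: [-3.141, 0.001, 0.615]
force: [-1.5, -0.5, 0.7]
grip_width: -0.0003
```

```bash
python3 - <<'E'
from h import *
s=telemetry.observe(); print(s['clock'],s['position'],s['tool_rot'],s['grip_width'])
T=wristT()@imaging.camera_info("wrist")['hand_eye']
p,d=imaging.grab_frame("wrist"); np.savez("w1.npz",p=p,d=d,T=T); cv2.imwrite("pics/w1.png",p)
E
```

```text
1.6 [ 0.45322348 -0.24255666  0.26006168] [-3.14119132e+00  5.95845944e-04  6.15182486e-01] -0.0003331586467135148
```

View pics/w1.png

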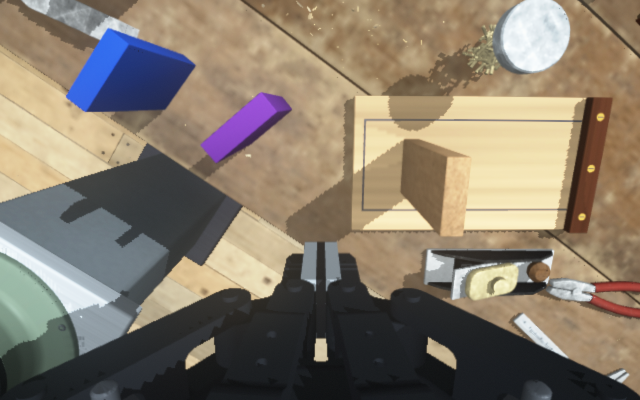

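```bash
python3 - <<'E'
from h import *
z=np.load("w1.npz");c=imaging.camera_info("wrist");T=z['T'];p=z['p'];P=cloud(c,z['d'],T)
for n,uv in dict(l1=(364,119.5),l2=(362,209.5),l3=(586,123),l4=(572,210.5),nl=(355,97),nr=(352,231),sL=(587,97),sR=(569,233)).items():
    w=onplane(c,[uv],.012,T)[0]; print(n,w.round(4),w2b(w).round(4),P[int(uv[1]),int(uv[0])].round(4))
m=(P[...,2]>.143)&(P[...,2]<.165); m[:,:380]=0;m[:,490:]=0
q=P[m];print(len(q),np.median(q,0));rc=cv2.minAreaRect((q[:,:2]*1000).astype(np.float32));bx=cv2.boxPoints(rc)/1000;print(rc);print(w2b(bx).round(4),w2b(q.mean(0)))
# foot back edge & top by pixel
for n,uv,h in [("footL",(402,188),.012),("footR",(443,231),.012),("topbackL",(402,139),.152),("topbackR",(443,156),.152),("topfrontR",(470,156),.152)]:
    print(n,w2b(onplane(c,[uv],h,T)[0]).round(4))
cv2.imwrite("pics/w1c.png",cv2.resize(p[80:250,340:620],None,fx=2.8,fy=2.8,interpolation=cv2.INTER_CUBIC))
E
```

```text
l1 [ 0.5205 -0.2498  0.012 ] [-0.1246  0.0499] [ 0.5208 -0.2493  0.0137]
l2 [ 0.4393 -0.308   0.012 ] [-0.124 -0.05 ] [ 0.44   -0.3074  0.0132]
l3 [ 0.6586 -0.4489  0.012 ] [0.1177 0.0475] [ 0.6561 -0.4448  0.0185]
l4 [ 0.5787 -0.5078  0.012 ] [ 0.1196 -0.0517] [ 0.5775 -0.5002  0.0211]
nl [ 0.5335 -0.2282  0.012 ] [-0.1347  0.073 ] [ 0.5335 -0.2282  0.0122]
nr [ 0.412  -0.3142  0.012 ] [-0.1348 -0.0758] [ 0.4094 -0.3172  0.0013]
sL [ 0.6787 -0.4301  0.012 ] [0.114  0.0748] [ 0.6785 -0.4298  0.0125]
sR [ 0.5571 -0.5249  0.012 ] [ 0.1211 -0.0793] [ 5.586e-01 -5.349e-01 -2.000e-04]
2282 [ 0.51046759 -0.31797913  0.15183052]
((509.5707092285156, -319.99053955078125), (59.3101921081543, 19.174884796142578), 35.1175537109375)
[[-0.0833 -0.0292]
 [-0.0641 -0.0293]
 [-0.0639  0.03  ]
 [-0.0831  0.0301]] [-0.07478839  0.00182274]
footL [-0.0799 -0.025 ]
footR [-0.0293 -0.0761]
topbackL [-0.1142  0.0421]
topbackR [-0.0846  0.0303]
topfrontR [-0.0654  0.0304]
```

View pics/w1c.png

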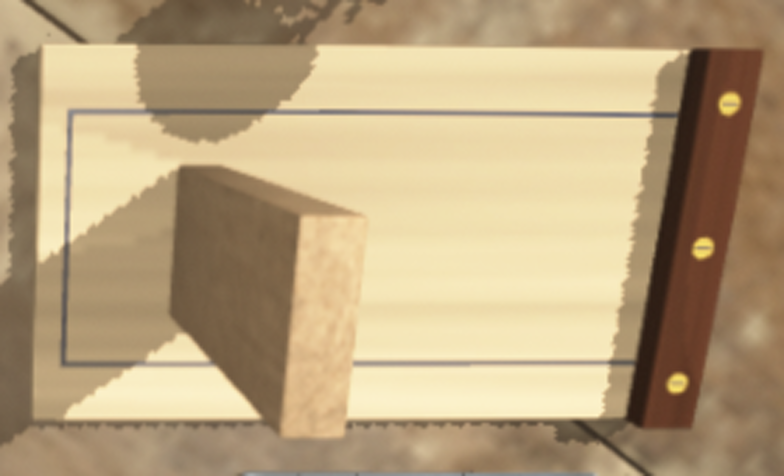

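```bash
python3 - <<'E'
from h import *
shift(-.125,0.0005,.26,.616);shift(-.125,0.0005,.135,.616)
E
```

```text
world [ 0.48  -0.278  0.26 ] tool shift [0.0018 0.0442 0.0001]
turn [-0.     0.001 -0.002]
world [ 0.48  -0.278  0.135] tool shift [0.0018 0.0442 0.1251]
turn [-0.     0.001 -0.002]
```

>>> {"name": "carry_out", "arguments": {"series": [[0.001,0.03,0.01,0,0,-0.001,255],[0.001,0.045,0.045,0,0,-0.001,255],[0.001,0.045,0.08,0,0,-0.001,255],[0.001,0.045,0.11,0,0,-0.001,255],[0.001,0.045,0.125,0,0,-0.001,255],[0.001,0.045,0.125,0,0,-0.001,255],[0.001,0.045,0.125,0,0,-0.001,255]]}}

```text
clock: 2.52
position: [0.481, -0.2787, 0.1364]
tool_rot: [3.14, -0.001, 0.616]
force: [0.3, -0.8, 0.1]
grip_width: -0.0002
```

```bash
python3 - <<'E'
from h import *
s=telemetry.observe(); print(s['clock'],s['position'],w2b(s['position']),s['tool_rot'])
p,d=imaging.grab_frame("wrist"); cv2.imwrite("pics/w2.png",p)
E
```

```text
2.525 [ 0.48097613 -0.27867736  0.13639673] [-0.12386398  0.00094556] [ 3.14027134e+00 -6.10314822e-04  6.16422713e-01]
```

View pics/w2.png

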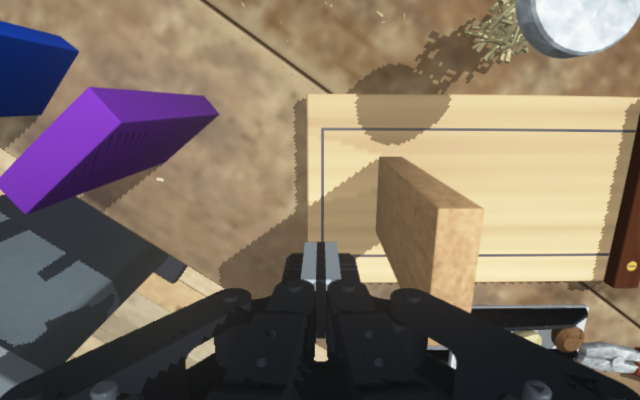

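>>> {"name": "carry_out", "arguments": {"series": [[0,0.01,0,0,0,0,255],[0,0.018,0,0,0,0,255],[0,0.022,0,0,0,0,255],[0,0.026,0,0,0,0,255],[0,0.03,0,0,0,0,255],[0,0.034,0,0,0,0,255],[0,0.038,0,0,0,0,255],[0,0.041,0,0,0,0,255],[0,0.041,0,0,0,0,255]]}}

```text
clock: 3.7
position: [0.5043, -0.3118, 0.1352]
tool_rot: [-3.142, -0.0, 0.617]
force: [-0.5, -0.8, 0.1]
grip_width: 0.0
```

```bash
python3 - <<'E'
from h import *
s=telemetry.observe(); print(s['clock'],s['position'],w2b(s['position']),s['force'])
p,d=imaging.grab_frame("wrist"); cv2.imwrite("pics/w3.png",p)
E
```

```text
3.7 [ 0.50432614 -0.31182124  0.13524804] [-0.08332106  0.00084203] [-0.51550741 -0.77976179  0.09789891]
```

View pics/w3.png

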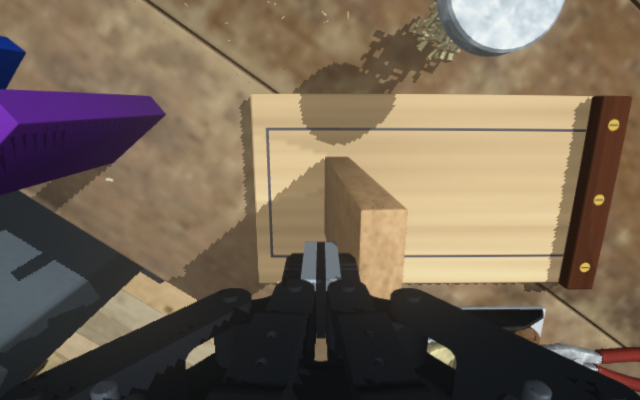

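>>> {"name": "carry_out", "arguments": {"series": [[0,0.004,0,0,0,0,255],[0,0.008,0,0,0,0,255],[0,0.012,0,0,0,0,255],[0,0.012,0,0,0,0,255],[0,0.012,0,0,0,0,255],[0,0.012,0,0,0,0,255]]}}

```text
clock: 4.5
position: [0.5112, -0.3214, 0.1353]
tool_rot: [-3.142, -0.0, 0.617]
force: [0.6, -0.0, 0.9]
grip_width: -0.0006
```

```bash
python3 - <<'E'
from h import *
s=telemetry.observe(); print(s['clock'],s['position'],w2b(s['position']),s['force'])
p,d=imaging.grab_frame("wrist"); cv2.imwrite("pics/w4.png",p)
E
```

```text
4.5 [ 0.51119975 -0.32137641  0.13531343] [-0.07155074  0.00092802] [ 0.55760165 -0.0089078   0.8972975 ]
```

View pics/w4.png

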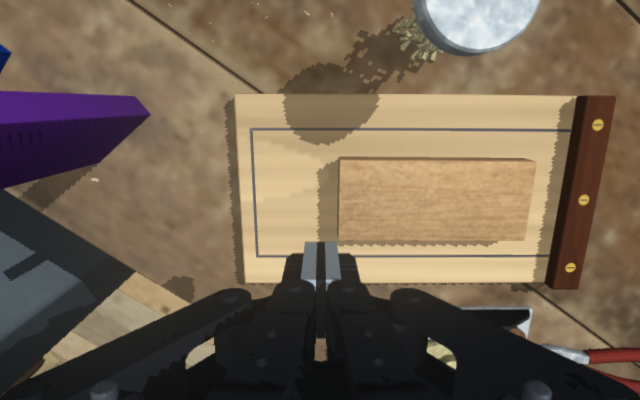

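```bash
cat > m.py <<'E'
from h import *
import sys
def measure(tag):
    c=imaging.camera_info("wrist");T=wristT()@c['hand_eye'];p,d=imaging.grab_frame("wrist");cv2.imwrite(f"pics/{tag}.png",p)
    P=cloud(c,d,T);b=w2b(P)
    m=(P[...,2]>.024)&(P[...,2]<.036)&(b[...,0]<.11)&(b[...,0]>-.12)&(abs(b[...,1])<.06)
    n,l,st,_=cv2.connectedComponentsWithStats(m.astype(np.uint8)); i=1+np.argmax(st[1:,4]); q=b[l==i]
    rc=cv2.minAreaRect((q*1000).astype(np.float32));print(st[i],P[l==i][:,2].mean(),rc);print(cv2.boxPoints(rc).round(1)); return c,T,p
if __name__=="__main__":
    measure(sys.argv[1]); shift(-.105,.001,.135); shift(-.105,.001,.02)
E
python3 m.py w5; python3 - <<'E'
from h import *
c=imaging.camera_info("wrist");T=wristT()@c['hand_eye']
for uv in [(340,158),(339,241),(535,161),(526,240)]: print(w2b(onplane(c,[uv],.03,T)[0]).round(4))
for uv in [(252,129),(256,256),(557,129),(547,256),(576,97),(548,289)]: print(w2b(onplane(c,[uv],.012,T)[0]).round(4))
E
```

```text
[  338   158   199    83 15484] 0.029998312192238998 ((9.77130126953125, -0.13099288940429688), (60.43395233154297, 140.14723205566406), 89.5582046508789)
[[-60.5 -29.8]
 [ 79.6 -30.9]
 [ 80.1  29.5]
 [-60.1  30.6]]
world [ 0.492 -0.294  0.135] tool shift [ 0.0001 -0.0335  0.0003]
world [ 0.492 -0.294  0.02 ] tool shift [ 1.000e-04 -3.350e-02  1.153e-01]
[-0.0593  0.0311]
[-0.0592 -0.0303]
[0.0781 0.0294]
[ 0.0805 -0.0299]
[-0.1229  0.0499]
[-0.1246 -0.0503]
[0.1023 0.0506]
[ 0.1113 -0.0509]
[0.1129 0.0737]
[ 0.1174 -0.0808]
```

>>> {"name": "carry_out", "arguments": {"series": [[0,-0.02,0,0,0,0,255],[0,-0.034,0.01,0,0,0,255],[0,-0.034,0.04,0,0,0,255],[0,-0.034,0.07,0,0,0,255],[0,-0.034,0.095,0,0,0,255],[0,-0.034,0.108,0,0,0,255],[0,-0.034,0.114,0,0,0,255],[0,-0.034,0.114,0,0,0,255],[0,-0.034,0.114,0,0,0,255]]}}

```text
clock: 5.72
position: [0.4919, -0.294, 0.022]
tool_rot: [3.141, -0.0, 0.617]
force: [0.7, 0.3, 0.1]
grip_width: 0.0001
```

```bash
python3 - <<'E'
from h import *
s=telemetry.observe(); print(s['clock'],s['position'],w2b(s['position']),s['force'],s['tool_rot'])
p,d=imaging.grab_frame("wrist"); cv2.imwrite("pics/w6.png",p)
E
```

```text
5.725 [ 0.491943   -0.29398107  0.02203763] [-0.10503675  0.00104899] [0.70638702 0.2558375  0.06581209] [ 3.14063753e+00 -4.74150885e-04  6.16661621e-01]
```

View pics/w6.png

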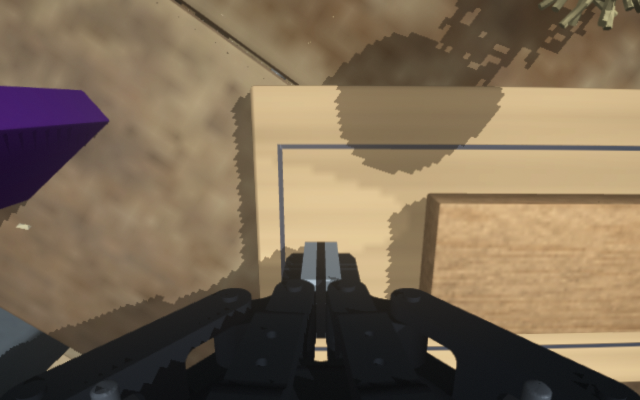

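>>> {"name": "carry_out", "arguments": {"series": [[-0.001,0.012,0,0,0,0,255],[-0.001,0.022,0,0,0,0,255],[-0.001,0.028,0,0,0,0,255],[-0.001,0.033,0,0,0,0,255],[-0.001,0.038,0,0,0,0,255],[-0.001,0.043,0,0,0,0,255],[-0.001,0.048,0,0,0,0,255],[-0.001,0.053,0,0,0,0,255],[-0.001,0.056,0,0,0,0,255],[-0.001,0.057,0,0,0,0,255]]}}

```text
clock: 7.02
position: [0.5237, -0.3409, 0.0212]
tool_rot: [-3.141, 0.0, 0.617]
force: [0.9, 0.6, 0.0]
grip_width: -0.0
```

```bash
python3 - <<'E'
from h import *
s=telemetry.observe(); print(s['clock'],s['position'],w2b(s['position']),s['force'],s['tool_rot'])
for n in ["wrist","top"]:
  p,d=imaging.grab_frame(n)
  if n=="top": p=cv2.resize(p[160:290,320:480],None,fx=4.5,fy=4.5,interpolation=cv2.INTER_CUBIC)
  cv2.imwrite(f"pics/{n}7.png",p)
E
```

```text
7.025 [ 0.52371163 -0.34091568  0.02124018] [-0.04837414 -0.00015601] [0.94921512 0.5957922  0.0238761 ] [-3.14148014e+00  6.00247934e-05  6.16697296e-01]
```

View pics/wrist7.png

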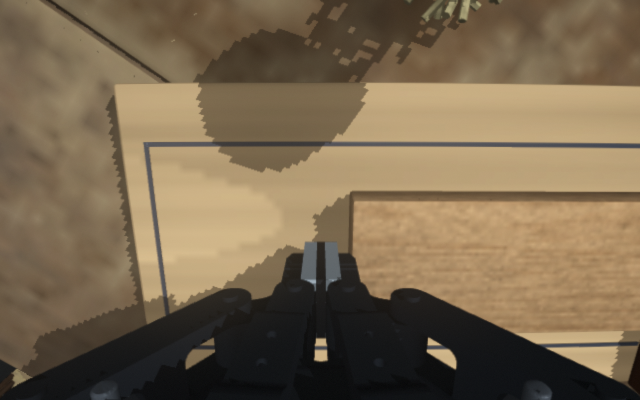

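>>> {"name": "carry_out", "arguments": {"series": [[0,0.002,0,0,0,0,255],[0,0.004,0,0,0,0,255],[0,0.005,0,0,0,0,255],[0,0.006,0,0,0,0,255],[0,0.007,0,0,0,0,255],[0,0.007,0,0,0,0,255]]}}

```text
clock: 7.88
position: [0.5278, -0.3466, 0.0213]
tool_rot: [3.142, -0.0, 0.617]
force: [-0.1, -0.0, -0.2]
grip_width: 0.0002
```

>>> {"name": "carry_out", "arguments": {"series": [[0,0.001,0,0,0,0,255],[0,0.001,0,0,0,0,255]]}}

```text
clock: 8.12
position: [0.5284, -0.3474, 0.0213]
tool_rot: [3.142, 0.0, 0.617]
force: [-0.4, 0.2, 0.8]
grip_width: 0.0001
```

>>> {"name": "carry_out", "arguments": {"series": [[0,0.001,0,0,0,0,255],[0,0.001,0,0,0,0,255]]}}

```text
clock: 8.38
position: [0.5289, -0.3482, 0.0213]
tool_rot: [3.142, 0.0, 0.617]
force: [0.7, -0.1, 0.3]
grip_width: 0.0001
```

>>> {"name": "carry_out", "arguments": {"series": [[0,0.001,0,0,0,0,255],[0,0.001,0,0,0,0,255]]}}

```text
clock: 8.62
position: [0.5294, -0.3488, 0.0212]
tool_rot: [-3.141, 0.0, 0.617]
force: [-1.3, 1.7, -0.1]
grip_width: -0.0004
```

>>> {"name": "carry_out", "arguments": {"series": [[0,0.001,0,0,0,0,255],[0,0.001,0,0,0,0,255]]}}

```text
clock: 8.88
position: [0.5295, -0.3491, 0.0211]
tool_rot: [-3.14, 0.001, 0.617]
force: [-4.6, 5.1, 3.3]
grip_width: 0.0001
```

```bash
python3 - <<'E'
from h import *
s=telemetry.observe(); print(s['clock'],s['position'],w2b(s['position']),s['force'],s['tool_rot'])
c=imaging.camera_info("wrist");T=wristT()@c['hand_eye'];p,d=imaging.grab_frame("wrist");cv2.imwrite("pics/w8.png",p)
p,d=imaging.grab_frame("top");cv2.imwrite("pics/top8.png",cv2.resize(p[160:290,320:480],None,fx=4.5,fy=4.5,interpolation=cv2.INTER_CUBIC))
E
```

```text
8.875 [ 0.52951488 -0.34905872  0.02110597] [-0.03837483 -0.00012723] [-4.62341063  5.12884947  3.29273151] [-3.13977881e+00  5.32613389e-04  6.17013718e-01]
```

View pics/w8.png

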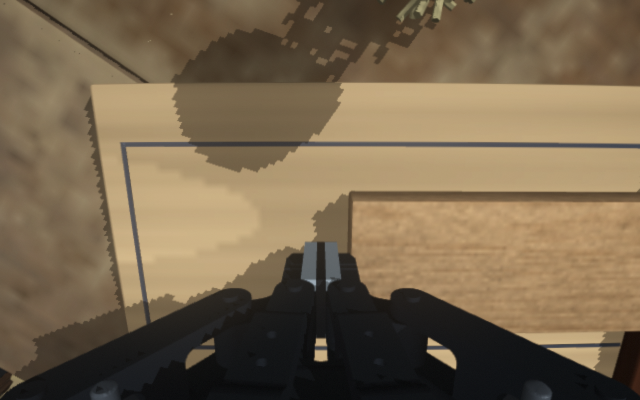

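View pics/top8.png

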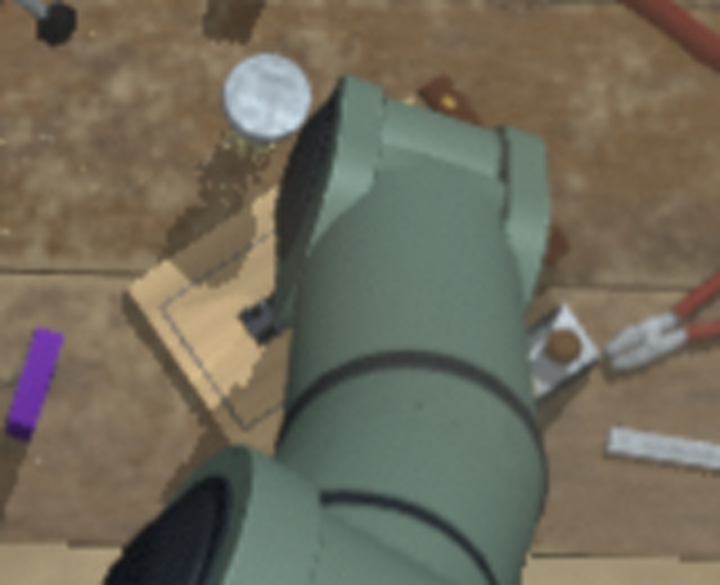

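>>> {"name": "carry_out", "arguments": {"series": [[0,0.001,0,0,0,0,255],[0,0.001,0,0,0,0,255],[0,-0.001,0,0,0,0,255],[0,-0.01,0,0,0,0,255],[0,-0.03,0,0,0,0,255],[0,-0.04,-0.02,0,0,0,255],[0,-0.04,-0.07,0,0,0,255],[0,-0.04,-0.12,0,0,0,255],[0,-0.04,-0.17,0,0,0,255],[0,-0.04,-0.2,0,0,0,255]]}}

```text
clock: 10.22
position: [0.5073, -0.3173, 0.224]
tool_rot: [3.139, -0.001, 0.617]
force: [-0.6, -0.7, -0.0]
grip_width: -0.0001
```

>>> {"name": "carry_out", "arguments": {"series": [[0,0.03,0,0,0,0,255],[0,0.05,0,0,0,0,255],[0,0.05,0,0,0,0,255],[0,0.05,0,0,0,0,255]]}}

```text
clock: 10.72
position: [0.5355, -0.3573, 0.2211]
tool_rot: [-3.141, 0.0, 0.617]
force: [-0.3, 0.1, -0.1]
grip_width: -0.0
```

```bash
python3 - <<'E'
from m import *
print(telemetry.observe()['clock'],telemetry.observe()['force'])
measure("w9")
E
```

```text
10.725 [-0.30541351  0.08537243 -0.13034573]
[ 323  144  148   63 8914] 0.030018801040741977 ((41.31903076171875, 0.713958740234375), (59.78459548950195, 137.3360595703125), 89.97926330566406)
[[-27.4 -29.2]
 [110.  -29.2]
 [110.   30.6]
 [-27.3  30.6]]
```

View pics/w9.png

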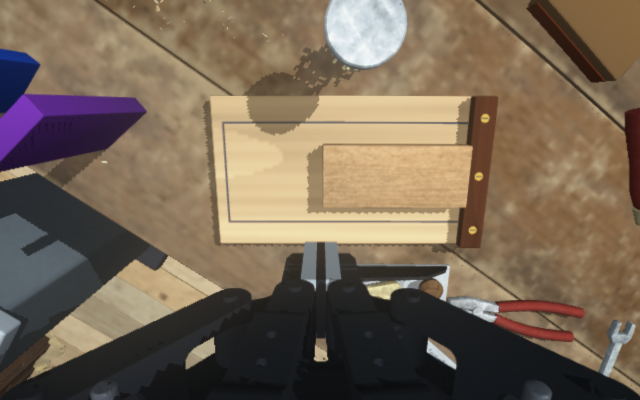

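```bash
python3 -c "
from workcell import ticket
print(ticket.job_done())"
```

```text
the job is handed in; nothing more can be done
None
```

The tall offcut now lies flat between the ruled lines with its far end against the stop, and I handed the job in at about 10.7 s. No verdict was reported.

- **Topple:** I pushed with closed fingers near the top, at about 0.135 m. It fell straight, about 33 mm short of the stop and centred to within 1 mm.
- **Seating:** I pushed the near end until the wrist felt contact (about 7 N), pressed 1 mm further, then backed off and lifted clear.
- **Last check (wrist camera):**
  - The top face is at 0.030 m, as it should be for a flat offcut.
  - The near end is at x = −27 mm, which with 140 mm of length puts the far end at the stop face (+113 mm).
  - The sides are at y = −29 and +31 mm, and the offcut is square to the board to within about 0.1°.
  - No gap shows at the stop.
- **Limits of that check:** my search window cut off at x = 110 mm, so the far end's position comes from the near end plus the length. One board-corner ray was off by up to 8 mm, but the other board points agreed to about 2–7 mm.
- **Other objects:** the arm never went near the jar or the block plane, and both were still in place in the last picture. The finial, short offcut and sanding block were not in that final view, but the arm never went near them.

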